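# Lock the ink pad into its holder past the spring catch

### The job

Hold the orange spring catch of the ink pad holder down with the fingertips and, keeping it down, push the ink pad along its lane past the catch and home to the end stop; then let go so that the catch springs up behind it. Only press and push: do not lift the ink pad, and leave the other things on the desk where they are.

Things in the scene. Friction and masses are not known exactly. Their poses are not given: they have to be found in the camera images.
- holder: Grey ink pad holder fixed to the desk, 250 (x) x 116 (y) x 39 mm. Origin: centre of its underside, on the desk; x runs along the lane from the open mouth (nearer the robot) to the end stop, z up. Two rails (|y| 20 to 48 mm, tops 20 mm above the desk) carry the ink pad; guide walls at |y| 48 to 56 mm, tops 31 mm up. Between the rails a trough 40 mm wide holds the orange catch.
- catch (a joint): How far the spring catch is pressed down, m: 0 = up, 0.012 = fully down (hard stop). It moves straight down only: about 2.5 N to start, 4.5 N fully down, and springs back when let go. It is one piece, an orange strip with two ears. Up, its ears block the lane; pressed 0.008 or more they are below the rail tops and the ink pad passes over them.
- catch_press (a point): Top of the catch's orange strip at its ribbed end near the lane's mouth, holder x = -105 mm, y = 0. Strip: 36 mm wide, holder x = -140 to 40 mm, running under the ink pad; its top is 18.5 mm above the desk when up, 6.5 mm fully down. Pressing anywhere on it works; closed fingertips behind the ink pad can press it, slide along it and push the ink pad before them.
- catch_ears (a point): Midway between the tops of the catch's two orange ears: holder x = 31 mm, y = 0, 28 mm above the desk when up; moves down with the catch. The ears, at holder x = 26 to 36 mm and |y| 25 to 34 mm, stand up through slots in the rails; the 50 mm between them is open to the strip below, so fingers pass there.
- stop_face (a point): Foot of the end stop's face that the ink pad meets, on the lane's centre line: holder x = 105 mm, 20 mm above the desk. The end stop is a cross wall 12 mm thick, its top 39 mm above the desk.
- ink_pad: Flat closed cream tin, 64 (x) x 92 (y) x 14 mm, about 0.18 kg, lying on the rails, its leading face 6 to 26 mm before the ears at the start, 2 mm play to each wall. Origin: centre of its underside; x along the lane, trailing face at x = -32 mm. Home at the end stop its origin is at holder x = 73 mm, its trailing face 5 mm beyond the ears.
- date_stamp: Bystander: wooden hand stamp standing on the desk beside the holder, 25 x 44 x 64 mm; origin at the centre of its underside.
- washi_sage: Bystander: roll of sage green paper tape lying flat, 43 mm across, 15 mm high; origin at the centre of its underside.
- washi_blush: Bystander: roll of pink paper tape lying flat, 47 mm across, 15 mm high; origin at the centre of its underside.
- eraser: Bystander: white eraser in a blue-green sleeve, 22 x 56 x 12 mm; origin at the centre of its underside.
- sticky_notes: Bystander: yellow block of sticky notes, 76 x 76 x 13 mm; origin at the centre of its underside.
- stapler: Bystander: green stapler, 38 x 140 x 39 mm; origin at the centre of its underside.
There are look-alikes about, which are no part of the job. What is shaped like the ink_pad but blue or pink is not meant.

How it is judged:
By the outcome, as a careful person would: the job done as asked, in the order asked, and still so for the second after the job is handed in, with the robot touching nothing.
It also fails if it takes over 35 s, if anything falls off the work surface, if the arm or the gripper's body presses on something with over 40 N, if the wrist force passes 120 N, or if a joint passes its speed limit or range.

### The arm

A 6-joint arm with a two-finger parallel gripper is mounted at the origin on a cart in front of the work surface, level with it; the furniture and walls round the work are solid. World frame = base frame: x ahead of the robot, y to its left, z up, the work surface at z = 0. Lengths are in m, angles in rad, forces in N, time in s.
With the tool pointing down it reaches from about 0.275 to 0.725 m from the base axis. Payload 15.9 kg.
Tool frame: the origin (TCP) lies on the centre line of the jaws, within the pads' length; the fingertips stand 8 mm ahead of it and the grasp point (between the pads) lies 11 mm behind it; z points along the fingers, y is the line along which they close (so a half turn about z gives the same grasp; the last joint's range is limited). The gripper opens to 85 mm and grips with 20 to 120 N. Pads are 22 mm wide; open, the fingers measure 114 mm over their backs; the gripper's body (76 mm by 85 mm) begins 54 mm behind the grasp point. The pads swing forward as they close: fully open they stand 13 mm farther back than shut.
Start: joints at [1.228, 0.213, -0.034, 1.323, 0, 1.571], TCP at [0.168, 0.471, 0.239] pointing down, gripper open.
Joint ranges: [-2.98, 2.98], [-0.74, 1.72], [-1.14, 1.35], [-2.1, 2.04], [-1.57, 1.44], [-3.14, 3.14]. Speed limits (rad/s): [1.89, 1.89, 2.39, 2.57, 3.14, 3.14].

### API

Orientations are given as a unit quaternion [x, y, z, w].
In Python, from bench import readout, imaging, ticket gives the robot as it stands. The module is installed in compiled form; this text tells all that it offers.
- The arm moves only by the shell command python3 -m handwheel 'ROWS' [OPENING]. ROWS is JSON, a list of rows, each a list of 2 entries, a list of its own where there are three numbers: the shift along the tool's x, y, z as a fraction of full scale, then the turn, a rotation vector about the tool's x, y, z as a fraction of full scale. In form: [[[x, y, z], [wx, wy, wz]], ...]. A call has 1 to 20 rows; each row is the pose to reach, as a shift and turn from the pose commanded when the call began, along the tool's axes at that moment; what a row does not reach only later rows make up. Full scale, the value 1, is 10 cm for a shift and 120 degrees for a turn. A row lasts 1/12 s, in which the tool goes at most 41.7 mm and 7.16 degrees, less where a joint would pass 70% of its speed; a pose out of reach is approached as far as the arm can. A call with a number of a shift or a turn outside -1 to 1 is refused whole. A call with a gripper value outside its range is refused whole. OPENING is the opening, from 0 (shut) to 1 (fully open), set as the call begins (- or left out, the last holds). The fingers move at their own pace and stop on an object; the grip force is fixed at half the most. Time passes only in rows, so rows that repeat a pose let the fingers close. It gives the time, the measured TCP pose, the force, the opening and the grip force at its end, in the units of the state.
- readout.read_state(): the state, without advancing time (a new reading comes with each control period).
- imaging.snapshot(name): name is "side" or "top" or "wrist"; returns a dict with "image" (400x640x3 uint8, red, green, blue), "fov_y" (degrees; the focal length in pixels is half the picture's height over the tangent of half this angle, whatever the lens; pixels are square), "cx", "cy" (the principal point, pixels), "view" (4x4, takes a point from world to camera coordinates); the wrist camera has in their place "hand_eye" (4x4, takes a point from camera to tool coordinates, whose origin is the TCP and whose axes are the flange's). Camera axes: x right, y down, z forward; pixel columns grow to the right and rows downward; lengths in m; the calibration is good to about 2 mm. A picture is of the moment at which its call begins: read the wrist's pose just before it. There is no depth.
- ticket.job_done(): hands the job in; it is judged then, once.
The state is a dict: "time": time; "qpos": joint angles; "qvel": joint speeds; "tau": joint torques, N m; "tcp_pos": TCP position; "tcp_rot": TCP orientation; "ft_force": force on the tool from outside, world axes, zero at the start; "moment": the same for the moment, N m; "grip_width": opening from 0.0 (shut) to 1.0 (fully open); "finger_force": force on a finger pad.
Only numpy, scipy, OpenCV 4.12 (cv2) and the standard library are available. Lean on these libraries where they do the work, as an engineer would, in place of code of your own. Each camera call takes 0.05 s, during which the arm holds its last target. There are 200 camera calls.

## Working session

There is one attempt and no reset: what is moved stays moved. The work goes in short steps, Python scripts to look and compute and a shell command to move; the robot and the scene stay as the last step left them, time stands still between calls to the robot, and variables do not carry over. Pictures are saved under pics/ and viewed, at most 10 in all, crops included, and the job is handed in when it is done.

```bash
mkdir -p pics; cat > h.py <<'E'
import numpy as np,cv2
from bench import readout,imaging
from scipy.spatial.transform import Rotation as R
def snap(n,f):
    s=readout.read_state(); d=imaging.snapshot(n); cv2.imwrite('pics/'+f,d['image'][:,:,::-1])
    if 'view' in d: V=np.array(d['view'])
    else:
        T=np.eye(4);T[:3,:3]=R.from_quat(s['tcp_rot']).as_matrix();T[:3,3]=s['tcp_pos'];V=np.linalg.inv(T@np.array(d['hand_eye']))
    f_=200/np.tan(np.radians(d['fov_y'])/2)
    np.savez('pics/'+f+'.npz',V=V,f=f_,c=[d['cx'],d['cy']])
    return d
def ray(f,u,v,z):
    d=np.load('pics/'+f+'.npz');V=np.linalg.inv(d['V'])
    r=V[:3,:3]@np.array([(u-d['c'][0])/d['f'],(v-d['c'][1])/d['f'],1]);o=V[:3,3]
    return o+r*(z-o[2])/r[2]
def proj(f,p):
    d=np.load('pics/'+f+'.npz');q=d['V']@np.r_[p,1];return q[:2]/q[2]*d['f']+d['c']
E
python3 - <<'E'
from h import *
snap('top','top0.png');d=snap('side','side0.png')
print({k:v for k,v in d.items() if k!='image'})
print(readout.read_state())
E
```

```text
{'fov_y': 56.59591111991356, 'cx': 322.1606069150349, 'cy': 199.85111231816924, 'view': array([[ 0.89703865, -0.4418613 ,  0.00895805, -0.45338913],
       [-0.27872972, -0.5813567 , -0.76441751,  0.17565165],
       [ 0.34297434,  0.68321518, -0.64465931,  0.83637664],
       [ 0.        ,  0.        ,  0.        ,  1.        ]])}
{'time': 0.1, 'qpos': array([ 1.22797784e+00,  2.13285536e-01, -3.49805180e-02,  1.32349403e+00,
       -1.67000048e-05,  1.57080685e+00]), 'qvel': array([ 0.0003952 , -0.00223003,  0.00088481,  0.00039206,  0.00058946,
        0.00058383]), 'tau': array([-1.01951293e-03, -6.87248969e+01,  4.87809384e+01,  1.21949959e-02,
       -6.05574360e-05,  4.65283406e-06]), 'tcp_pos': array([0.16797817, 0.47062886, 0.23888262]), 'tcp_rot': array([ 1.70576272e-01,  9.85344358e-01, -4.76243799e-04, -7.39648235e-05]), 'ft_force': array([-0.09419999, -0.30289786, -0.24048746]), 'moment': array([-0.00192889,  0.02673843, -0.04016903]), 'finger_force': 0.0, 'grip_width': 1.0032926303290333}
```

View pics/top0.png

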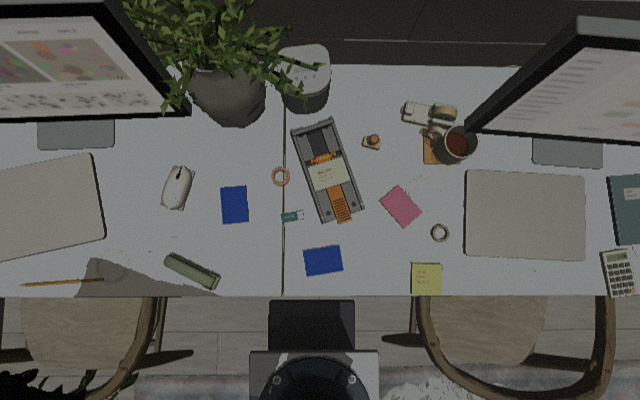

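View pics/side0.png

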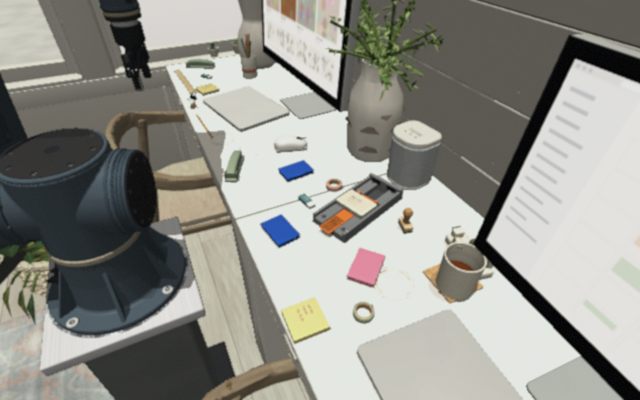

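The top view shows the holder around (327,170), mouth at the lower end (~(343,215)) and end stop at the upper end (~(310,122)), with the cream pad at about (327,172). In the side view the holder is at (358,208). Next I'll enlarge the holder.

```bash
python3 - <<'E'
from h import *
im=cv2.imread('pics/top0.png')[105:235,270:385]
im=cv2.convertScaleAbs(im,alpha=1.6)
cv2.imwrite('pics/c1.png',cv2.resize(im,None,fx=4.6,fy=4.6,interpolation=cv2.INTER_CUBIC))
for u,v in [(291,127),(334,118),(320,222),(364,208),(320,170),(338,205)]: print(u,v,ray('top0.png',u,v,.02))
E
```

```text
291 127 [0.70982791 0.06095032 0.02      ]
334 118 [ 0.7347617  -0.04864914  0.02      ]
320 222 [ 0.46866213 -0.01371399  0.02      ]
364 208 [ 0.5042282  -0.12417424  0.02      ]
320 170 [ 0.59981165 -0.01325838  0.02      ]
338 205 [ 0.51142801 -0.05873054  0.02      ]
```

View pics/c1.png

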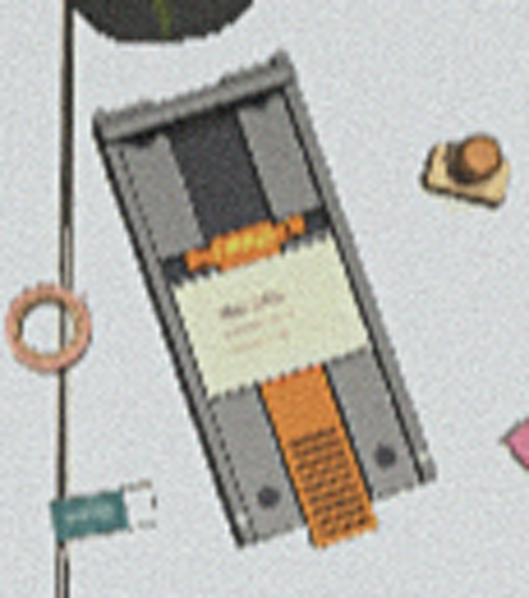

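```bash
python3 - <<'E'
from h import *
from scipy.optimize import least_squares
H=[((238,545),(-125,56,31)),((436,475),(-125,-56,31)),((95,110),(117,56,39)),((287,55),(117,-56,39)),((313,547),(-140,18,18.5)),((377,522),(-140,-18,18.5)),((195,258),(31,29.5,28)),((297,225),(31,-29.5,28))]
P=[((175,285),(32,46,14)),((328,232),(32,-46,14)),((368,350),(-32,-46,14)),((210,397),(-32,46,14))]
px=lambda a:np.array([270+a[0]/4.6,105+a[1]/4.6])
def w(p,q):
    c,s=np.cos(p[2]),np.sin(p[2]);q=np.array(q)/1000
    return np.array([p[0]+c*q[0]-s*q[1],p[1]+s*q[0]+c*q[1],q[2]])
def res(p): 
    r=[proj('top0.png',w(p,q))-px(a) for a,q in H]
    r+=[proj('top0.png',w(p,(q[0]+p[3]*1000,q[1],q[2]+20)))-px(a) for a,q in P]
    return np.ravel(r)
s=least_squares(res,[.6,-.03,.3,-.02],loss='soft_l1');p=s.x;print(p,np.degrees(p[2]));print(res(p).reshape(-1,2).round(1))
print('side check',[proj('side0.png',w(p,q)).round() for _,q in H])
T=readout.read_state();M=R.from_quat(T['tcp_rot'])
for X in (p[3]*1000-32-35,):
    t=w(p,(X,0,0));print('target',X,t)
    print('shift tool /0.1:',(M.inv().apply(np.r_[t[:2],.1]-T['tcp_pos'])/.1).round(3))
yx=np.degrees(np.arctan2(*M.apply([1,0,0])[[1,0]]));print('tool x yaw',yx)
E
```

```text
[ 0.60250078 -0.03046109  0.33223922 -0.01433229] 19.035904866391217
[[ 0.2 -0.6]
 [-0.2  0.1]
 [ 0.1  1.9]
 [ 0.7  0.2]
 [ 0.1 -0.1]
 [-0.3  0.7]
 [-0.6 -0.5]
 [-0.5 -0.6]
 [-0.7  0.3]
 [ 0.8  0.3]
 [ 0.5 -1.4]
 [-0.1  0.1]]
side check [array([312., 212.]), array([344., 234.]), array([371., 172.]), array([403., 188.]), array([318., 226.]), array([328., 233.]), array([359., 191.]), array([375., 201.])]
target -81.33229341191381 [ 0.52561619 -0.05698848  0.        ]
shift tool /0.1: [-5.142 -3.766  1.393]
tool x yaw 160.35734537376786
```

```bash
python3 -m handwheel '[[[-0.25,-0.18,0],[0,0,0]],[[-0.55,-0.4,0],[0,0,0]],[[-0.85,-0.62,0],[0,0,0]],[[-1,-0.73,0],[0,0,0]],[[-1,-0.73,0],[0,0,0]]]' 0
python3 -m handwheel '[[[-0.3,-0.22,0],[0,0,0]],[[-0.6,-0.44,0],[0,0,0]],[[-0.9,-0.66,0],[0,0,0]],[[-1,-0.73,0],[0,0,0]]]' 0
```

```text
time: 0.52
tcp_pos: [0.2391, 0.3659, 0.2394]
tcp_rot: [0.172, 0.985, -0.0, 0.0]
ft_force: [-0.9, 0.3, 0.3]
grip_width: 0.303
finger_force: 0.0
time: 0.85
tcp_pos: [0.3086, 0.2635, 0.2392]
tcp_rot: [0.171, 0.985, -0.0, 0.0]
ft_force: [0.2, 0.8, -0.4]
grip_width: -0.001
finger_force: 0.0
```

```bash
python3 -m handwheel '[[[-0.3,-0.22,0],[0,0,0]],[[-0.6,-0.44,0],[0,0,0]],[[-0.9,-0.66,0],[0,0,0]],[[-1,-0.74,0],[0,0,0]]]' 0
python3 -m handwheel '[[[-0.3,-0.22,0],[0,0,0]],[[-0.6,-0.44,0],[0,0,0]],[[-0.9,-0.66,0],[0,0,0]],[[-1,-0.74,0],[0,0,0]]]' 0
python3 -m handwheel '[[[-0.25,-0.18,0],[0,0,-0.05]],[[-0.5,-0.4,0],[0,0,-0.1]],[[-0.8,-0.6,0],[0,0,-0.155]],[[-1,-0.75,0],[0,0,-0.21]],[[-1,-0.75,0],[0,0,-0.27]],[[-1,-0.75,0],[0,0,-0.322]],[[-1,-0.75,0],[0,0,-0.322]],[[-1,-0.75,0],[0,0,-0.322]],[[-1,-0.75,0],[0,0,-0.322]]]' 0
python3 - <<'E'
from h import *
snap('wrist','w1.png');s=readout.read_state();print(s['qpos'],s['tcp_pos'],s['tcp_rot'])
for q in [(.4883,-.0701,.0185)]: print(proj('w1.png',q))
E
```

```text
time: 1.18
tcp_pos: [0.3783, 0.1601, 0.2391]
tcp_rot: [0.172, 0.985, -0.0, 0.0]
ft_force: [-0.1, 0.5, -0.2]
grip_width: -0.001
finger_force: 0.0
time: 1.52
tcp_pos: [0.4478, 0.0567, 0.2389]
tcp_rot: [0.172, 0.985, -0.0, 0.0]
ft_force: [0.6, 1.1, -0.5]
grip_width: -0.0
finger_force: 0.0
time: 2.27
tcp_pos: [0.5149, -0.0443, 0.2392]
tcp_rot: [-0.163, 0.987, 0.0, -0.0]
ft_force: [-1.5, 0.1, -0.2]
grip_width: 0.0
finger_force: 0.0
[-8.58053410e-02  2.47797609e-01  1.02673108e-02  1.33326318e+00
  4.26058868e-05 -4.14767385e-01] [ 0.51489155 -0.04427604  0.23931666] [-1.63740379e-01  9.86503466e-01  2.02862078e-05  6.65703043e-06]
[306.96410684 144.40402304]
```

View pics/w1.png

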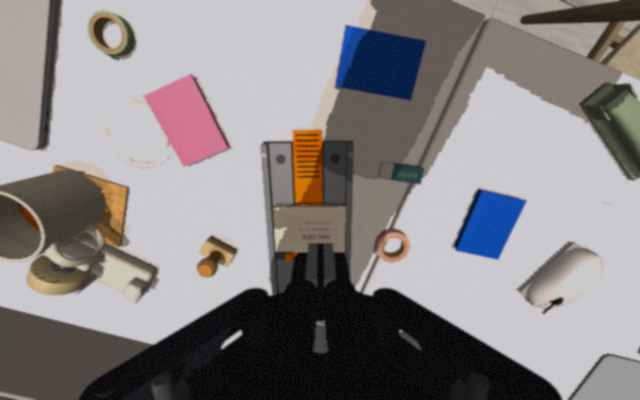

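Wrist view: lane runs vertically, mouth at y≈142 (walls x≈263 and 353), orange strip end (293–322,130), pad trailing edge ≈206, closed fingertips at (320,250). I'll take an enlarged crop to refine.

```bash
python3 - <<'E'
from h import *
im=cv2.imread('pics/w1.png')[120:300,250:370]
cv2.imwrite('pics/c2.png',cv2.resize(im,None,fx=3.3,fy=3.3,interpolation=cv2.INTER_CUBIC)if 0 else cv2.resize(im[:110],None,fx=5,fy=5,interpolation=cv2.INTER_CUBIC))
E
```

```text
(no output)
```

View pics/c2.png

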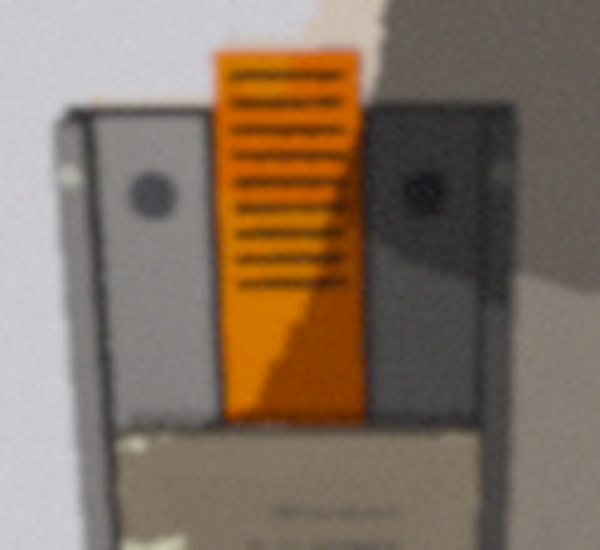

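```bash
cat >> h.py <<'E'
def w(p,q):
    c,s=np.cos(p[2]),np.sin(p[2]);q=np.array(q)/1000
    return np.array([p[0]+c*q[0]-s*q[1],p[1]+s*q[0]+c*q[1],q[2]])
def plan(p,X,z):
    "tool-axes shift (units 0.1 m) to holder X (mm) on centre line, tcp z; yaw error"
    T=readout.read_state();M=R.from_quat(T['tcp_rot'])
    t=w(p,(X,0,z));x=M.apply([1,0,0])
    e=(np.degrees(p[2])-np.degrees(np.arctan2(-x[1],-x[0])))
    return (M.inv().apply(t-T['tcp_pos'])/.1).round(3), 'turn', round(-e/120,4)
E
python3 - <<'E'
from h import *
from scipy.optimize import least_squares
A=[((216,52),(-140,-18,18.5)),((360,52),(-140,18,18.5)),((66,110),(-125,-56,31)),((516,104),(-125,56,31)),((115,430),(0,-46,34)),((478,430),(0,46,34)),((222,420),(None,-18,18.5)),((365,420),(None,18,18.5))]
def res(p):
    r=[]
    for a,q in A:
        m=np.array([250+a[0]/5,120+a[1]/5])
        if q[0] is None: r.append((proj('w1.png',w(p,(p[3]*1000,q[1],q[2])))-m)[0]);continue
        X=p[3]*1000 if q[0]==0 else q[0]
        r+=list(proj('w1.png',w(p,(X,q[1],q[2])))-m)
    return np.array(r)
s=least_squares(res,[.6,-.03,.33,-.046],loss='soft_l1');p=s.x;print(p,np.degrees(p[2]),res(p).round(1))
p0=np.array([.6025,-.0305,.3322])
for P in (p0,p[:3]): print(w(P,(-80,0,0)),w(P,(40,0,0)),plan(P,-80,50))
E
```

```text
[ 0.6026505  -0.02867614  0.33632907 -0.04639531] 19.270236146453424 [-0.3 -1.2  0.6 -1.4 -2.7  1.3  1.5  1.8 -0.5  0.3 -0.4 -0.3  1.2 -0.1]
[ 0.52687383 -0.05658988  0.        ] [ 0.64031309 -0.01745506  0.        ] (array([-0.074, -0.155,  1.893]), 'turn', np.float64(-0.0015))
[ 0.5271327  -0.05507806  0.        ] [ 0.6404094  -0.01547518  0.        ] (array([-0.081, -0.142,  1.893]), 'turn', np.float64(-0.0035))
```

```bash
python3 -m handwheel '[[[-0.03,-0.05,0.25],[0,0,-0.002]],[[-0.05,-0.1,0.55],[0,0,-0.002]],[[-0.078,-0.148,0.85],[0,0,-0.002]],[[-0.078,-0.148,1],[0,0,-0.002]]]' 0
python3 -m handwheel '[[[0,0,0.25],[0,0,0]],[[0,0,0.5],[0,0,0]],[[0,0,0.7],[0,0,0]],[[0,0,0.85],[0,0,0]],[[0,0,0.89],[0,0,0]],[[0,0,0.89],[0,0,0]]]' 0
python3 - <<'E'
from h import *
snap('wrist','w2.png');snap('side','s2.png')
p=[.6026,-.0296,.3345]
print(plan(p,-80,16))
a=cv2.imread('pics/w2.png')[:,160:480];b=cv2.resize(cv2.imread('pics/s2.png')[140:260,290:430],None,fx=3.33,fy=3.33)[:400]
cv2.imwrite('pics/c3.png',np.hstack([a,b[:, :470]]))
E
```

```text
time: 2.65
tcp_pos: [0.5263, -0.0561, 0.1362]
tcp_rot: [-0.166, 0.986, 0.0, -0.001]
ft_force: [-1.3, 0.5, 0.0]
grip_width: 0.004
finger_force: 0.0
time: 3.15
tcp_pos: [0.5264, -0.0558, 0.0496]
tcp_rot: [-0.167, 0.986, 0.0, -0.001]
ft_force: [-0.1, 0.1, -0.3]
grip_width: 0.0
finger_force: 0.0
(array([0.005, 0.004, 0.352]), 'turn', np.float64(0.0003))
```

View pics/c3.png

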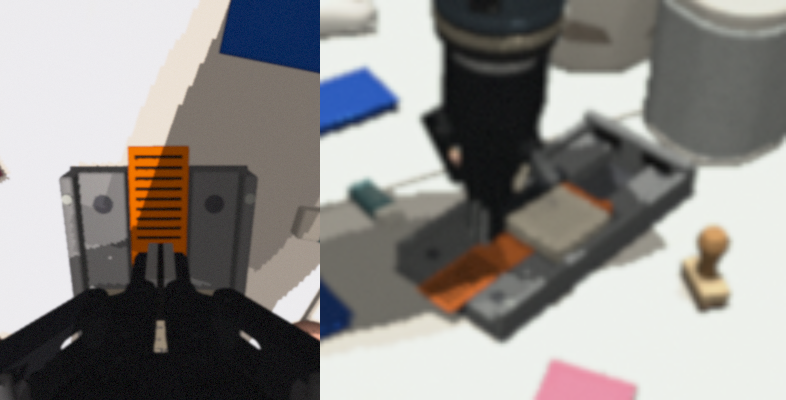

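The fingertips (wrist crop, (160,248)) are centred over the orange strip (130–188), just behind the pad. I'll press down now.

```bash
python3 -m handwheel '[[[0,0,0.1],[0,0,0]],[[0,0,0.18],[0,0,0]],[[0,0,0.24],[0,0,0]],[[0,0,0.29],[0,0,0]],[[0,0,0.33],[0,0,0]],[[0,0,0.34],[0,0,0]],[[0,0,0.34],[0,0,0]],[[0,0,0.34],[0,0,0]]]' 0
```

```text
time: 3.92
tcp_pos: [0.5271, -0.0562, 0.0164]
tcp_rot: [-0.167, 0.986, 0.0, -0.0]
ft_force: [-1.9, -0.3, 4.3]
grip_width: -0.003
finger_force: 1.9
```

```bash
python3 -m handwheel '[[[-0.03,0,0.01],[0,0,0]],[[-0.07,0,0.01],[0,0,0]],[[-0.11,0,0.01],[0,0,0]],[[-0.15,0,0.01],[0,0,0]],[[-0.19,0,0.01],[0,0,0]],[[-0.22,0,0.01],[0,0,0]],[[-0.25,0,0.01],[0,0,0]],[[-0.29,0,0.01],[0,0,0]],[[-0.33,0,0.01],[0,0,0]],[[-0.37,0,0.01],[0,0,0]],[[-0.41,0,0.01],[0,0,0]],[[-0.45,0,0.01],[0,0,0]],[[-0.5,0,0.01],[0,0,0]],[[-0.5,0,0.01],[0,0,0]]]' 0
python3 - <<'E'
from h import *
p=[.6026,-.0296,.3345]
print(plan(p,30,15.5)); snap('top','t3.png')
cv2.imwrite('pics/c4.png',cv2.resize(cv2.imread('pics/t3.png')[105:235,270:385],None,fx=4.6,fy=4.6,interpolation=cv2.INTER_CUBIC))
E
```

```text
time: 5.08
tcp_pos: [0.5755, -0.0393, 0.0154]
tcp_rot: [-0.167, 0.986, 0.0, 0.001]
ft_force: [2.1, 1.6, 3.9]
grip_width: 0.001
finger_force: 2.0
(array([-0.588,  0.002, -0.   ]), 'turn', np.float64(0.0007))
```

View pics/c4.png

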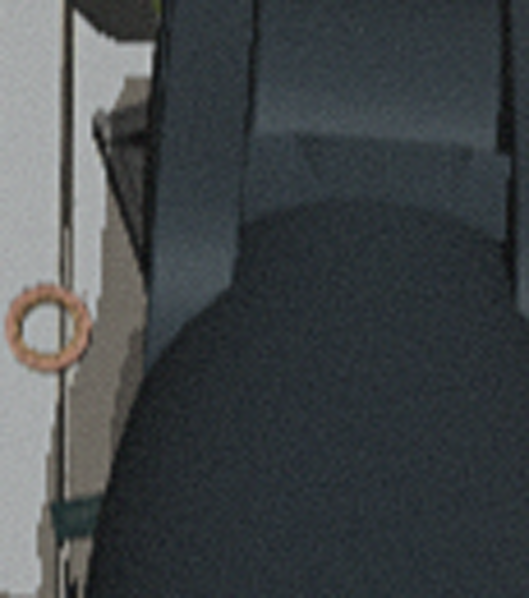

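The arm hides the lane here, but the force is low (about 2.6 N in the horizontal plane), so the pad is moving freely. I'll push on to just short of home.

```bash
python3 -m handwheel '[[[-0.03,0,0],[0,0,0]],[[-0.07,0,0],[0,0,0]],[[-0.11,0,0],[0,0,0]],[[-0.15,0,0],[0,0,0]],[[-0.2,0,0],[0,0,0]],[[-0.25,0,0],[0,0,0]],[[-0.3,0,0],[0,0,0]],[[-0.35,0,0],[0,0,0]],[[-0.4,0,0],[0,0,0]],[[-0.44,0,0],[0,0,0]],[[-0.48,0,0],[0,0,0]],[[-0.51,0,0],[0,0,0]],[[-0.54,0,0],[0,0,0]],[[-0.54,0,0],[0,0,0]]]' 0
python3 -m handwheel '[[[-0.01,0,0],[0,0,0]],[[-0.02,0,0],[0,0,0]],[[-0.03,0,0],[0,0,0]],[[-0.03,0,0],[0,0,0]]]' 0
```

```text
time: 6.3
tcp_pos: [0.6255, -0.0218, 0.0153]
tcp_rot: [-0.167, 0.986, -0.0, -0.0]
ft_force: [-1.4, -0.9, 3.7]
grip_width: -0.0
finger_force: 2.0
time: 6.63
tcp_pos: [0.6279, -0.021, 0.0153]
tcp_rot: [-0.167, 0.986, -0.0, -0.0]
ft_force: [-3.8, -1.0, 5.5]
grip_width: -0.001
finger_force: 2.4
```

```bash
python3 -m handwheel '[[[-0.01,0,0],[0,0,0]],[[-0.02,0,0],[0,0,0]],[[-0.02,0,0],[0,0,0]],[[-0.02,0,0],[0,0,0]]]' 0
python3 -m handwheel '[[[-0.01,0,0],[0,0,0]],[[-0.02,0,0],[0,0,0]],[[-0.02,0,0],[0,0,0]],[[-0.02,0,0],[0,0,0]]]' 0
```

```text
time: 6.97
tcp_pos: [0.63, -0.0202, 0.0153]
tcp_rot: [-0.167, 0.986, -0.0, -0.0]
ft_force: [-3.5, -1.0, 3.6]
grip_width: -0.001
finger_force: 2.4
time: 7.3
tcp_pos: [0.6303, -0.0202, 0.0152]
tcp_rot: [-0.167, 0.986, -0.0, -0.002]
ft_force: [-15.6, -5.7, 14.5]
grip_width: -0.003
finger_force: 10.2
```

Contact at the end stop at holder X≈30, as expected. I'll back off a few mm while keeping the catch down, then lift straight up.

```bash
python3 -m handwheel '[[[0.02,0,0],[0,0,0]],[[0.04,0,0],[0,0,0]],[[0.05,0,0],[0,0,0]],[[0.05,0,0],[0,0,0]],[[0.05,0,-0.05],[0,0,0]],[[0.05,0,-0.1],[0,0,0]],[[0.05,0,-0.16],[0,0,0]],[[0.05,0,-0.25],[0,0,0]],[[0.05,0,-0.5],[0,0,0]],[[0.05,0,-0.8],[0,0,0]],[[0.05,0,-1],[0,0,0]],[[0.05,0,-1],[0,0,0]]]' 0
python3 -m handwheel '[[[0.25,0,-0.25],[0,0,0]],[[0.5,0,-0.5],[0,0,0]],[[0.75,0,-0.7],[0,0,0]],[[1,0.3,-0.8],[0,0,0]],[[1,0.6,-0.8],[0,0,0]],[[1,0.9,-0.8],[0,0,0]],[[1,1,-0.8],[0,0,0]]]' 0
python3 -m handwheel '[[[0,0.3,0],[0,0,0]],[[0,0.6,0],[0,0,0]],[[0,0.9,0],[0,0,0]],[[0,1,0],[0,0,0]],[[0,1,0],[0,0,0]]]' 0
python3 - <<'E'
from h import *
snap('top','t5.png');snap('side','s5.png')
a=cv2.convertScaleAbs(cv2.resize(cv2.imread('pics/t5.png')[105:235,270:385],None,fx=4,fy=4,interpolation=cv2.INTER_CUBIC)[:400],alpha=1.6)
b=cv2.resize(cv2.imread('pics/s5.png')[160:260,310:410],None,fx=3.3,fy=4)[:400]
cv2.imwrite('pics/c5.png',np.hstack([a,b[:400]]))
E
```

```text
time: 8.3
tcp_pos: [0.6292, -0.0213, 0.1205]
tcp_rot: [-0.167, 0.986, -0.001, 0.003]
ft_force: [0.2, -0.4, 0.1]
grip_width: -0.001
finger_force: 0.0
time: 8.88
tcp_pos: [0.4982, 0.0426, 0.1959]
tcp_rot: [-0.168, 0.986, 0.0, 0.0]
ft_force: [-0.8, -0.2, -0.8]
grip_width: 0.002
finger_force: 0.0
time: 9.3
tcp_pos: [0.4661, 0.1363, 0.1953]
tcp_rot: [-0.168, 0.986, 0.0, -0.0]
ft_force: [0.3, 0.3, 0.8]
grip_width: -0.003
finger_force: 0.0
```

View pics/c5.png

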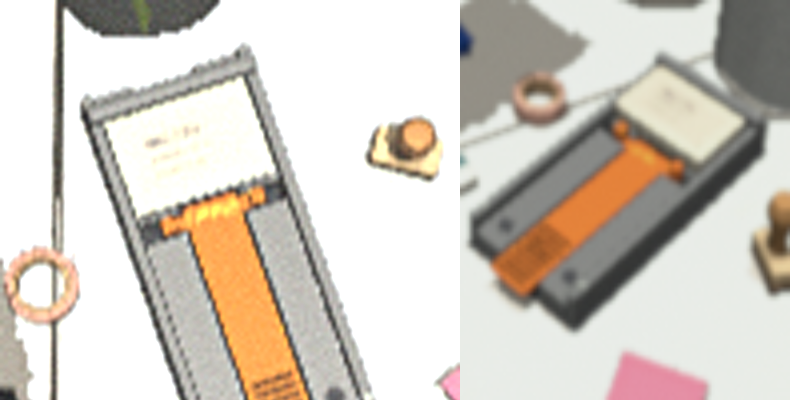

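The pad is home against the end stop, with its trailing edge at about (205,200) in the top crop. Both ears are up behind it, and the bystanders haven't moved.

```bash
python3 -c "
from bench import ticket;print(ticket.job_done())"
```

```text
the job is handed in; nothing more can be done
None
```

The ink pad is home against the end stop, the catch has sprung up behind it, the robot is clear of everything, and the job is handed in at about 9.4 s on the robot's clock.

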